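Click the right battery pack onto the slanted charger and tug it

TASK

Two look-alike radio battery packs lie on the blue mat, and only one of them drops over the two dowel pins of the slanted charging cradle: find it by trial, press it fully home until both orange catches snap over its ends, then give it a firm tug away from the seat, held a moment, to confirm that it is latched (if it lifts free, reseat it, or lay it back flat on the mat and try the other). Leave the latched pack in the cradle, the other pack lying flat on the mat, label up, and do not disturb the mug, the hand microphone or the screwdriver.

Things in the scene. Friction and masses are not known exactly. Their poses are not given: they have to be found in the camera images.
- pack_p_center (a point): Centre (13 mm over the underside) of one battery pack: black block 78 x 44 x 26 mm (x, y, z), yellow label on top (+z), 0.13 to 0.25 kg. At the foot of each end a lip, 36 mm wide and 5 mm high, sticks out 6 mm. Grasp across the 44 mm width (y). It works either way round. Underneath, unseen, are two 9 mm square pockets 13.5 mm deep; whether they match the pins is not known beforehand.
- pack_q_center (a point): The same for the other pack, which looks just alike from above. Only one of the two has pockets where the cradle's pins are.
- mat: Blue mat fixed on the desk, 160 x 220 x 2 mm (x, y, z); origin under its centre, on the desk. The packs lie flat on it side by side, label up, lengthwise roughly along its x, about 100 mm apart along its y.
- seat: Seat of the charging cradle: fixed grey deck 122 mm long (x) and 38 mm wide (y), so fingers on a pack's sides pass beside it. Origin: centre of its upper surface, 58 mm above the desk. z points square out of the deck, 30 degrees from vertical, leaning roughly to the robot; x runs up the slope, y is level. A pack goes on lengthwise along x, moving along -z. Base plate below: 130 x 100 x 14 mm.
- pin_up (a point): Foot, on the deck, of the upper of two steel dowel pins (seat x = +24 mm, y = 0), square to the deck, 6 mm thick, 12 mm high, cone tip. The pack that fits drops over both pins and can be pressed down onto the deck; the other stays on the pin tips, 12 mm proud, and lifts straight off again.
- pin_low (a point): Foot of the lower dowel pin, likewise (seat x = -24 mm, y = 0).
- seat_home (a point): Point of the seat 13 mm above the centre of the deck along the seat's z: the centre of a pack that is fully home is here.
- catch_up: Orange spring catch at the seat's upper end, 24 mm wide, 18 mm high; origin at rest at seat x = +50 mm. A lip pressed past its sloping nose pushes it out (up to 7 mm); it snaps back over the lip when the pack is home. A pack only set down rides on the noses, some mm proud; pressing home takes 5 to 15 N in all. Latched, it has 1 mm of play and holds a firm tug (8 to 12 N).
- catch_low: The same catch at the seat's lower end, origin at rest at seat x = -50 mm; it slides out down the slope.
- mug: Bystander: blue mug standing on the desk, 76 mm across, 90 mm high, origin under its centre.
- palm_mike: Bystander: black hand microphone lying on the desk, 52 x 80 x 26 mm, origin under its centre.
- driver_grip (a point): Bystander: the middle of the handle of a screwdriver lying on the desk, 170 mm long.
Not all that is in view belongs to the job. What is shaped like the part that bears seat but green is not meant.

How it is judged:
By the outcome, as a careful person would: the job done as asked, in the order asked, and still so for the second after the job is handed in, with the robot touching nothing.
It also fails if it takes over 72 s, if anything falls off the work surface, if the arm or the gripper's body presses on something with over 40 N, if the wrist force passes 120 N, or if a joint passes its speed limit or range.

ROBOT

A 6-joint arm with a two-finger parallel gripper is mounted at the origin on the work surface. World frame = base frame: x ahead of the robot, y to its left, z up, the work surface at z = 0. Lengths are in m, angles in rad, forces in N, time in s.
With the tool pointing down it reaches from about 0.35 to 1 m from the base axis. Payload 7.1 kg.
Tool frame: the origin (TCP) lies at the very end of the fingers, on their centre line; the grasp point (between the pads) lies 19 mm behind it; z points along the fingers, y is the line along which they close (so a half turn about z gives the same grasp; the last joint's range is limited). The gripper opens to 85 mm and grips with 20 to 120 N. Pads are 22 mm wide; open, the fingers measure 114 mm over their backs; the gripper's body (76 mm by 85 mm) begins 54 mm behind the grasp point. The pads swing forward as they close: fully open they stand 13 mm farther back than shut.
Start: joints at [1.14, 0.423, 1.63, -0, 1.089, -0.019], TCP at [0.25, 0.573, 0.231] pointing down, gripper open.
Joint ranges: [-3, 3], [-0.9, 2.11], [0.09, 2.58], [-1.31, 4.45], [0.11, 2.69], [-2.54, 2.54]. Speed limits (rad/s): [2.39, 2.39, 3.01, 3.14, 3.14, 3.14].

INTERFACE

Orientations are given as a unit quaternion [x, y, z, w].
In Python, from workcell import manip, imaging gives the robot as it stands. The module is installed in compiled form; this text tells all that it offers.
- The arm moves only by the tool drive_tool, never from a script. Its argument "moves" is a list of rows, each a list of 5 numbers: the opening, from -1 (shut) to 1 (fully open), then the shift along the tool's x, y, z in units of 30 mm (1.0 is 30 mm), then the turn about the tool's z in units of 6 degrees (1.0 is 6 degrees). A call has 1 to 20 rows; each row shifts and turns the commanded pose from where the row before left it, along the tool's axes as they then stand; what a row does not reach is not made up. A row lasts 1/12 s, in which the tool goes at most 41.7 mm and 7.16 degrees, less where a joint would pass 70% of its speed; a pose out of reach is approached as far as the arm can. A call is refused whole if a number of a shift passes 1 or a number of a turn 1, either way. A call with a gripper value outside its range is refused whole. The fingers move at their own pace and stop on an object; the grip force is fixed at half the most. Time passes only in rows, so rows that do not move let the fingers close. It gives the time, the measured TCP pose, the force, the opening and the grip force at its end, in the units of the state.
- manip.read_state(): the state, without advancing time (a new reading comes with each control period).
- imaging.snapshot(name): name is "scene" or "top" or "wrist"; returns (picture, depth): 400x640x3 uint8, blue, green, red; 400x640 float32, m along the optical axis (not along the pixel's ray), 0 where there is no reading.
- imaging.get_calibration(name): a dict with "fx", "fy", "cx", "cy" (pixels), "view" (4x4, takes a point from world to camera coordinates); the wrist camera has in their place "T_tool_cam" (4x4, takes a point from camera to tool coordinates, whose origin is the TCP and whose axes are the flange's). Camera axes: x right, y down, z forward; pixel columns grow to the right and rows downward; lengths in m; the calibration is good to about 2 mm. A picture is of the moment at which its call begins: read the wrist's pose just before it. get_calibration takes no time and is no camera call.
- manip.close_job(): hands the job in; it is judged then, once.
Trained networks look in the newest picture that a camera, given by its name, has taken for a name from the list of things; names that differ only in an ending like _2 or _b are one class to them, and where a whole thing is asked for, a point or a joint stands for the part that bears it (a point fixed in the world has none). Each returns a list of dicts, best first, with "score" (0 to 1); they miss things now and then, are a little off and sometimes report something else, mostly with a low value. They report only what shows in the picture. A call takes as long as a camera call. They do not tell look-alikes from the thing itself.
- imaging.find_in(camera, name): "box" ([centre column, centre row, width, height] in pixels, round what is visible of it).
- imaging.outline_of(camera, name): "region" (400x640 bool, what is visible of it) and "box" ([centre column, centre row, width, height] in pixels, round what is visible of it).
The state is a dict: "time_s": time; "joint_pos": joint angles; "dq": joint speeds; "effort": joint torques, N m; "ee_pos": TCP position; "ee_rot": TCP orientation; "wrist_force": force on the tool from outside, world axes, zero at the start; "wrist_torque": the same for the moment, N m; "width": finger opening in m; "grip_force": force on a finger pad.
Only numpy, scipy, OpenCV 4.12 (cv2) and the standard library are available. Lean on these libraries where they do the work, as an engineer would, in place of code of your own. Each camera call takes 0.05 s, during which the arm holds its last target. There are 200 camera calls.

## Working session

There is one attempt and no reset: what is moved stays moved. The work goes in short steps, Python scripts to look and compute and a tool call to move; the robot and the scene stay as the last step left them, time stands still between calls to the robot, and variables do not carry over. Pictures are saved under pics/ and viewed, at most 10 in all, crops included, and the job is handed in when it is done.

Besides the shell and the picture viewer there is one more tool, called after "Request:" in YAML: its name, and indented under it one key for each argument. drive_tool: Moves the arm, as the interface text tells. Its arguments: {"type":"object","properties":{"moves":{"type":"array","items":{"type":"array","items":{"type":"number"}}}},"required":["moves"]}

```bash
mkdir -p pics; cat > h.py <<'E'
import numpy as np, cv2
from workcell import manip, imaging
from scipy.spatial.transform import Rotation as R
def cam(name):
    c=imaging.get_calibration(name)
    if name=='wrist':
        s=manip.read_state(); T=np.eye(4); T[:3,:3]=R.from_quat(s['ee_rot']).as_matrix(); T[:3,3]=s['ee_pos']
        W=T@np.array(c['T_tool_cam'])
    else: W=np.linalg.inv(np.array(c['view']))
    return c,W
def snap(name,png=None):
    c,W=cam(name); p,d=imaging.snapshot(name)
    if png: cv2.imwrite('pics/'+png,p)
    v,u=np.mgrid[:400,:640]
    P=np.stack([(u-c['cx'])/c['fx']*d,(v-c['cy'])/c['fy']*d,d],-1)@W[:3,:3].T+W[:3,3]
    P[d==0]=np.nan
    return p,d,P
E
python3 - <<'E'
from h import *
s=manip.read_state(); print({k:np.round(v,3) for k,v in s.items()})
for n in ('top','scene'):
    p,d,P=snap(n,n+'0.png'); c,W=cam(n); print(n,W.round(3).tolist())
    for t in ('pack_p_center','mat','seat','catch_up','catch_low','mug','palm_mike','driver_grip','pin_up'):
        for r in imaging.outline_of(n,t)[:3]:
            q=P[r['region']]; q=q[~np.isnan(q[:,0])]
            print(t,round(r['score'],2),np.round(r['box']),np.median(q,0).round(3) if len(q) else '', np.percentile(q,[2,98],axis=0).round(3).tolist() if len(q) else '')
print(imaging.get_calibration('wrist'))
E
```

```text
{'time_s': np.float64(0.0), 'joint_pos': array([ 1.14 ,  0.424,  1.631,  0.   ,  1.089, -0.019]), 'dq': array([ 0.001,  0.001,  0.   , -0.   , -0.001, -0.001]), 'effort': array([ 1.0000e-03, -5.5738e+01, -2.8175e+01, -0.0000e+00,  7.0000e-03,
        0.0000e+00]), 'ee_pos': array([0.25 , 0.572, 0.231]), 'ee_rot': array([ 0.204,  0.979, -0.001, -0.   ]), 'wrist_force': array([0.085, 0.746, 0.196]), 'wrist_torque': array([-0.009, -0.002, -0.012]), 'grip_force': np.float64(0.0), 'width': np.float64(0.085)}
top [[0.012, -0.995, 0.095, 0.502], [-1.0, -0.013, -0.014, 0.06], [0.016, -0.094, -0.995, 0.96], [0.0, 0.0, 0.0, 1.0]]
pack_p_center 0.89 [441. 201.  30.  46.] [ 0.598 -0.201  0.027] [[0.559, -0.227, 0.004], [0.641, -0.177, 0.03]]
pack_p_center 0.21 [416. 204. 116.  96.] [ 0.591 -0.15   0.001] [[0.5, -0.264, -0.002], [0.677, -0.041, 0.006]]
mat 0.8 [416. 205. 118.  95.] [ 0.591 -0.151  0.001] [[0.502, -0.263, -0.002], [0.678, -0.043, 0.005]]
mat 0.51 [258. 209.  21.  56.] [0.567 0.187 0.059] [[0.513, 0.166, 0.031], [0.618, 0.209, 0.099]]
seat 0.86 [174. 169.  28.  62.] [0.646 0.354 0.
[... 2686 characters left out ...]
.588, 0.324, 0.005], [0.698, 0.4, 0.101]]
pin_up 0.72 [345. 123.  25.  22.] [0.378 0.226 0.068] [[0.313, 0.2, 0.014], [0.421, 0.271, 0.101]]
pin_up 0.62 [371. 187.  31.  37.] [0.569 0.183 0.062] [[0.513, 0.164, 0.033], [0.619, 0.207, 0.101]]
{'fx': 352.6899536113183, 'fy': 352.6899536113183, 'cx': 320.73986876541244, 'cy': 198.65766756178527, 'T_tool_cam': array([[ 1.50812405e-04, -9.51167046e-01, -3.08676575e-01,
         7.86674261e-02],
       [ 9.99999975e-01,  9.29648562e-05,  2.02112172e-04,
         3.74368285e-04],
       [-1.63546365e-04, -3.08676598e-01,  9.51167036e-01,
        -1.42560121e-01],
       [ 0.00000000e+00,  0.00000000e+00,  0.00000000e+00,
         1.00000000e+00]])}
```

View pics/top0.png

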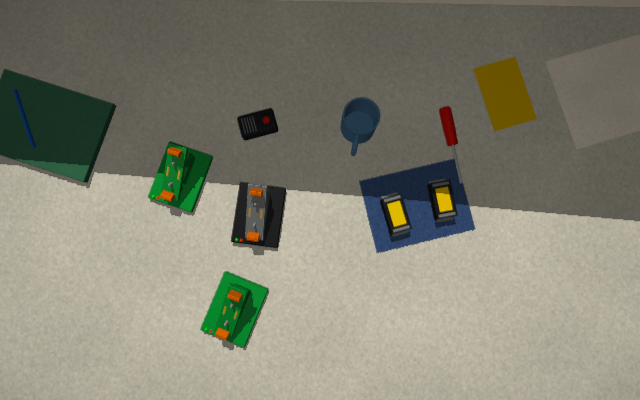

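View pics/scene0.png

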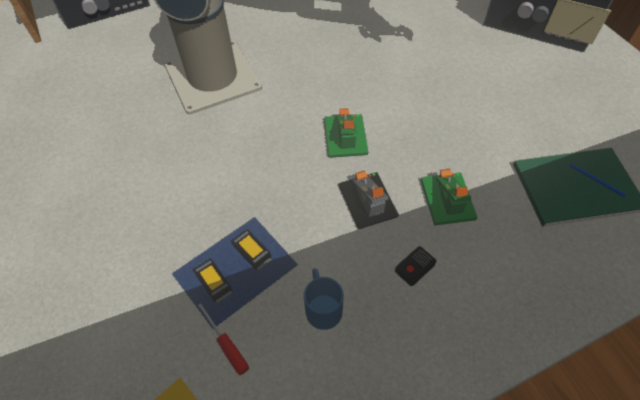

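```bash
cat >> h.py <<'E'
def packs(P,zlo=.019,zhi=.04,box=(.48,.70,-.29,-.03)):
    m=(P[...,2]>zlo)&(P[...,2]<zhi)&(P[...,0]>box[0])&(P[...,0]<box[1])&(P[...,1]>box[2])&(P[...,1]<box[3])
    n,l,st,_=cv2.connectedComponentsWithStats(m.astype(np.uint8)); o=[]
    for i in range(1,n):
        if st[i,4]>60:
            q=P[l==i]; r=cv2.minAreaRect((q[:,:2]*1000).astype(np.float32)); b=cv2.boxPoints(r)
            e=[b[1]-b[0],b[2]-b[1]]; e=max(e,key=np.linalg.norm); a=np.degrees(np.arctan2(e[1],e[0])); a=(a+90)%180-90
            o.append((np.round(r[0],1),np.round(r[1],1),round(float(a),1),np.median(q[:,2]).round(4),st[i,4]))
    return o
def orange(p,P,box=(.48,.66,.13,.25)):
    h=cv2.cvtColor(p,cv2.COLOR_BGR2HSV)
    m=(h[...,0]<16)&(h[...,1]>150)&(h[...,2]>100)&(P[...,0]>box[0])&(P[...,0]<box[1])&(P[...,1]>box[2])&(P[...,1]<box[3])
    n,l,st,_=cv2.connectedComponentsWithStats(m.astype(np.uint8)); o=[]
    for i in range(1,n):
        if st[i,4]>25:
            q=P[l==i]; o.append((q.mean(0).round(4),q.min(0).round(3),q.max(0).round(3),st[i,4]))
    return o
E
python3 - <<'E'
from h import *
for n in('top','scene'):
    p,d,P=snap(n)
    for x in packs(P)+orange(p,P): print(n,x)
E
```

```text
top (array([ 600.9, -204. ]), array([78.2, 45.5]), 11.5, np.float64(0.0274), np.int32(792))
top (array([ 569.1, -103.9]), array([77.8, 44.8]), 16.4, np.float64(0.0275), np.int32(793))
top (array([0.6021, 0.183 , 0.0947]), array([0.595, 0.171, 0.076]), array([0.611, 0.195, 0.102]), np.int32(88))
top (array([0.5162, 0.1932, 0.0443]), array([0.507, 0.182, 0.01 ]), array([0.525, 0.209, 0.051]), np.int32(106))
scene (array([ 566.5, -104.9]), array([80.8, 45.2]), 16.5, np.float64(0.0286), np.int32(721))
scene (array([ 598.5, -204.5]), array([79.7, 44.4]), 11.0, np.float64(0.0284), np.int32(782))
scene (array([0.5186, 0.1923, 0.0457]), array([0.51 , 0.18 , 0.033]), array([0.525, 0.203, 0.053]), np.int32(62))
scene (array([0.604 , 0.1826, 0.095 ]), array([0.596, 0.17 , 0.087]), array([0.612, 0.194, 0.103]), np.int32(81))
```

Request:
drive_tool:
  moves:
    - [1,0,0,-0.3,-0.95]
    - [1,0,0,-0.3,-0.95]
    - [1,0,0,-0.3,-0.9]
    - [1,-0.84,-0.82,0,0]
    - [1,-0.84,-0.82,0,0]
    - [1,-0.84,-0.82,0,0]
    - [1,-0.84,-0.82,0,0]
    - [1,-0.84,-0.82,0,0]
    - [1,-0.84,-0.82,0,0]
    - [1,-0.84,-0.82,0,0]
    - [1,-0.84,-0.82,0,0]
    - [1,-0.84,-0.82,0,0]
    - [1,-0.84,-0.82,0,0]
    - [1,-0.84,-0.82,0,0]
    - [1,-0.84,-0.82,0,0]
    - [1,-0.84,-0.82,0,0]
    - [1,-0.84,-0.82,0,0]
    - [1,0,0,0,0]

```text
time_s: 2.6
ee_pos: [0.5631, 0.1848, 0.2585]
ee_rot: [0.061, 0.998, -0.0, 0.001]
wrist_force: [-1.0, 0.1, 0.3]
width: 0.0852
grip_force: 0.0
```

```bash
cat >> h.py <<'E'
def st():
    s=manip.read_state(); X=R.from_quat(s['ee_rot']).as_matrix()
    print('t',round(float(s['time_s']),2),'p',np.round(s['ee_pos'],4),'yaw',round(float(np.degrees(np.arctan2(X[1,0],X[0,0]))),2),'z',X[:,2].round(3),'F',np.round(s['wrist_force'],1),'w',round(float(s['width']),4),'g',round(float(s['grip_force']),1))
    return s,X
def go(x,y,z,yaw):
    "units to the pose (turn first, then shift)"
    s,X=st(); y0=np.degrees(np.arctan2(X[1,0],X[0,0])); a=np.radians(yaw)
    d=np.array([x,y,z])-s['ee_pos']; tx=np.array([np.cos(a),np.sin(a),0]); ty=np.array([np.sin(a),-np.cos(a),0])
    print('turn',round(((y0-yaw+180)%360-180)/6,2),'shift',round(d@tx/.03,2),round(d@ty/.03,2),round(-d[2]/.03,2))
E
python3 - <<'E'
from h import *
st(); p,d,P=snap('wrist','w1.png')
for x in orange(p,P): print(x)
# deck plane: grey points, fit
h=cv2.cvtColor(p,cv2.COLOR_BGR2HSV)
m=(P[...,0]>.54)&(P[...,0]<.59)&(abs(P[...,1]-.1875)<.012)&(P[...,2]>.04)&(P[...,2]<.09)
q=P[m]; A=np.c_[q[:,:2],np.ones(len(q))]; w=np.ones(len(q))
for _ in range(15):
    k=np.linalg.lstsq(A*w[:,None],q[:,2]*w,rcond=None)[0]; w=1/(1+(abs(q[:,2]-A@k)/.001)**2)
n=np.array([-k[0],-k[1],1]);n/=np.linalg.norm(n); print('n',n.round(3),k.round(4),len(q), 'yaw',np.degrees(np.arctan2(n[1],n[0])).round(2),'tilt',np.degrees(np.arccos(n[2])).round(1))
# deck outline
on=abs(P@n-(k[2]*n[2]))<.004
on&=(P[...,2]>.02)&(P[...,2]<.1)&(P[...,0]>.48)&(P[...,0]<.66)&(P[...,1]>.13)&(P[...,1]<.25)
nn,l,stt,_=cv2.connectedComponentsWithStats(on.astype(np.uint8)); i=1+np.argmax(stt[1:,4]); q=P[l==i]
r=cv2.minAreaRect((q[:,:2]*1000).astype(np.float32)); print(r,stt[i,4])
E
```

```text
t 2.6 p [0.5631 0.1848 0.2585] yaw 172.98 z [ 0.002 -0.001 -1.   ] F [-1.   0.1  0.3] w 0.0852 g 0.0
(array([0.5092, 0.2215, 0.015 ]), array([0.506, 0.218, 0.013]), array([0.512, 0.225, 0.017]), np.int32(35))
(array([0.5158, 0.1926, 0.047 ]), array([0.506, 0.18 , 0.013]), array([0.526, 0.207, 0.051]), np.int32(432))
(array([0.5988, 0.1824, 0.0964]), array([0.593, 0.17 , 0.086]), array([0.61 , 0.194, 0.102]), np.int32(377))
n [-0.498  0.055  0.865] [ 0.5762 -0.0633 -0.2546] 1346 yaw 173.73 tilt 30.1
((564.4562377929688, 186.3565673828125), (38.04262161254883, 105.9794692993164), 83.0262222290039) 3672
```

View pics/w1.png

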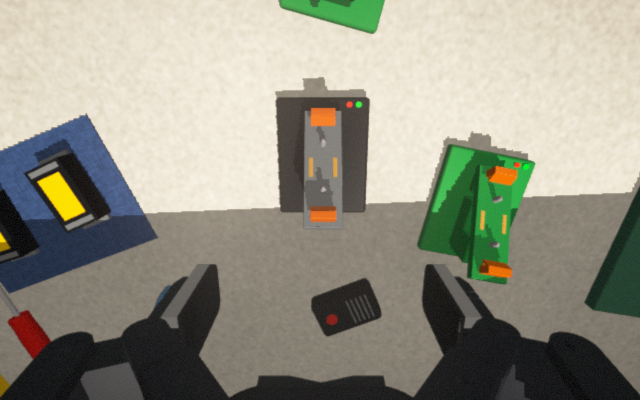

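```bash
python3 - <<'E'
from h import *
go(.568,-.1044,.16,196.4)
E
```

```text
t 2.65 p [0.5614 0.1866 0.2583] yaw 172.97 z [ 0.001 -0.    -1.   ] F [-1.3 -0.  -0.9] w 0.0856 g 0.0
turn -3.91 shift 2.53 -9.37 3.28
```

Request:
drive_tool:
  moves:
    - [1,0,0,0,-0.98]
    - [1,0,0,0,-0.98]
    - [1,0,0,0,-0.98]
    - [1,0,0,0,-0.97]
    - [1,0.21,-0.78,0.27,0]
    - [1,0.21,-0.78,0.27,0]
    - [1,0.21,-0.78,0.27,0]
    - [1,0.21,-0.78,0.27,0]
    - [1,0.21,-0.78,0.27,0]
    - [1,0.21,-0.78,0.27,0]
    - [1,0.21,-0.78,0.27,0]
    - [1,0.21,-0.78,0.27,0]
    - [1,0.21,-0.78,0.27,0]
    - [1,0.21,-0.78,0.27,0]
    - [1,0.21,-0.78,0.27,0]
    - [1,0.21,-0.78,0.27,0]
    - [1,0,0,0,0]
    - [1,0,0,0,0]

```text
time_s: 4.15
ee_pos: [0.5673, -0.1016, 0.1607]
ee_rot: [-0.144, 0.99, 0.0, -0.001]
wrist_force: [-0.4, 1.0, 0.8]
width: 0.0851
grip_force: 0.0
```

```bash
python3 - <<'E'
from h import *
st(); p,d,P=snap('wrist','w2.png')
for x in packs(P): print(x)
go(.568,-.1044,.001,196.4)
E
```

```text
t 4.15 p [ 0.5673 -0.1016  0.1607] yaw -163.42 z [-0.001  0.001 -1.   ] F [-0.4  1.   0.8] w 0.0851 g 0.0
(array([ 567.5, -105.9]), array([78.1, 44.1]), 16.5, np.float64(0.0282), np.int32(5092))
(array([ 599.3, -205.7]), array([78.6, 44.9]), 11.2, np.float64(0.0283), np.int32(5393))
t 4.2 p [ 0.5676 -0.1009  0.1611] yaw -163.36 z [-0.001  0.001 -1.   ] F [-0.3  0.1 -0.1] w 0.0856 g 0.0
turn 0.04 shift 0.02 -0.11 5.34
```

Request:
drive_tool:
  moves:
    - [1,0.01,-0.15,0.6,0]
    - [1,0.03,0,0.6,0]
    - [1,0,0,0.6,0]
    - [1,0,0,0.6,0]
    - [1,0,0,0.6,0]
    - [1,0,0,0.6,0]
    - [1,0,0,0.6,0]
    - [1,0,0,0.6,0]
    - [1,0,0,0.3,0]
    - [1,0,0,0.2,0]
    - [1,0,0,0,0]
    - [-1,0,0,0,0]
    - [-1,0,0,0,0]
    - [-1,0,0,0,0]
    - [-1,0,0,0,0]
    - [-1,0,0,0,0]
    - [-1,0,0,0,0]

```text
time_s: 5.62
ee_pos: [0.5688, -0.1065, 0.0034]
ee_rot: [-0.145, 0.989, -0.0, 0.001]
wrist_force: [-1.1, 1.1, 6.3]
width: 0.0433
grip_force: 62.6
```

Request:
drive_tool:
  moves:
    - [-1,0,0,-0.3,0]
    - [-1,0,0,-0.6,0]
    - [-1,0,0,-0.6,0]
    - [-1,0,0,-0.6,0]
    - [-1,0,0,-0.6,0]
    - [-1,0,0,-0.6,0]
    - [-1,0,0,-0.6,0]
    - [-1,0,0,-0.6,0]
    - [-1,0,0,-0.6,0]
    - [-1,0,0,-0.6,0]
    - [-1,0,0,0,0]
    - [-1,0,0,0,0]

```text
time_s: 6.62
ee_pos: [0.5683, -0.1065, 0.1742]
ee_rot: [-0.145, 0.989, -0.0, 0.001]
wrist_force: [0.5, 0.3, -2.1]
width: 0.0427
grip_force: 61.6
```

```bash
python3 - <<'E'
from h import *
s,X=st(); p,d,P=snap('wrist','w3.png')
L=(P-s['ee_pos'])@X  # tool coords
m=(abs(L[...,0])<.06)&(abs(L[...,1])<.019)&(L[...,2]>-.06)&(L[...,2]<.03)&(P[...,2]>.06)
q=L[m]; print(len(q), q.min(0).round(4),q.max(0).round(4))
for x in np.arange(-.05,.055,.01):
    z=q[abs(q[:,0]-x)<.004][:,2]
    if len(z): print(round(x,3),len(z),np.percentile(z,[5,50,95]).round(4))
go(.5645,.1864,.17,173.2)
E
```

```text
t 6.62 p [ 0.5683 -0.1065  0.1742] yaw -163.34 z [ 0.002 -0.    -1.   ] F [ 0.5  0.3 -2.1] w 0.0427 g 61.6
20554 [-0.0394 -0.019  -0.0272] [0.0461 0.019  0.0029]
-0.04 319 [-0.0255 -0.0246 -0.0238]
-0.03 1491 [-0.0258 -0.0249 -0.024 ]
-0.02 1521 [-0.0258 -0.025  -0.0241]
-0.01 1641 [-0.0259 -0.025  -0.024 ]
0.0 1754 [-0.0259 -0.025  -0.0241]
0.01 1900 [-0.0259 -0.025  -0.024 ]
0.02 2015 [-0.0259 -0.025  -0.024 ]
0.03 2134 [-0.0258 -0.0248 -0.0239]
0.04 3632 [-0.0254 -0.0166 -0.0032]
0.05 8 [-0.0033 -0.0004 -0.0002]
t 6.67 p [ 0.5675 -0.1063  0.173 ] yaw -163.34 z [-0. -0. -1.] F [-0.1  0.7 -3.2] w 0.0431 g 61.6
turn 3.91 shift 1.25 9.68 0.1
```

View pics/w3.png

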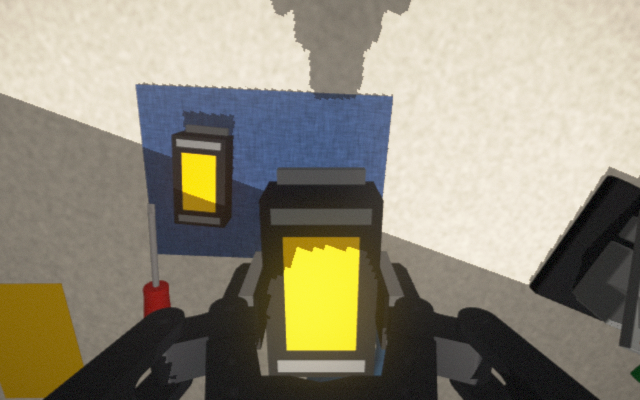

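Request:
drive_tool:
  moves:
    - [-1,0,0,0,0.98]
    - [-1,0,0,0,0.98]
    - [-1,0,0,0,0.98]
    - [-1,0,0,0,0.97]
    - [-1,0.09,0.75,0,0]
    - [-1,0.09,0.75,0,0]
    - [-1,0.09,0.75,0,0]
    - [-1,0.09,0.75,0,0]
    - [-1,0.09,0.75,0,0]
    - [-1,0.09,0.75,0,0]
    - [-1,0.09,0.75,0,0]
    - [-1,0.09,0.75,0,0]
    - [-1,0.09,0.75,0,0]
    - [-1,0.09,0.75,0,0]
    - [-1,0.09,0.75,0,0]
    - [-1,0.09,0.75,0,0]
    - [-1,0.09,0.68,0.5,0]
    - [-1,0,0,0.5,0]
    - [-1,0,0,0,0]
    - [-1,0,0,0,0]

```text
time_s: 8.33
ee_pos: [0.5658, 0.1858, 0.141]
ee_rot: [0.059, 0.998, -0.001, -0.002]
wrist_force: [0.3, -0.3, -1.9]
width: 0.043
grip_force: 61.7
```

```bash
python3 - <<'E'
from h import *
s,X=st(); p,d,P=snap('wrist','w4.png')
for x in orange(p,P): print(x)
go(.5665,.1862,.104,173.2)
E
```

```text
t 8.33 p [0.5658 0.1858 0.141 ] yaw 173.24 z [-0.004 -0.002 -1.   ] F [ 0.3 -0.3 -1.9] w 0.043 g 61.7
(array([0.509 , 0.2216, 0.0153]), array([0.506, 0.219, 0.013]), array([0.512, 0.225, 0.017]), np.int32(68))
(array([0.5157, 0.1928, 0.047 ]), array([0.506, 0.18 , 0.014]), array([0.527, 0.207, 0.051]), np.int32(897))
t 8.38 p [0.5667 0.1857 0.1421] yaw 173.2 z [-0.002 -0.001 -1.   ] F [ 0.2 -0.6 -1.4] w 0.043 g 61.7
turn -0.0 shift 0.01 0.02 1.27
```

Request:
drive_tool:
  moves:
    - [-1,0,0,0.4,0]
    - [-1,0,0,0.4,0]
    - [-1,0,0,0.4,0]
    - [-1,0,0,0.15,0]
    - [-1,0,0,0.1,0]
    - [-1,0,0,0.1,0]
    - [-1,0,0,0,0]

```text
time_s: 8.97
ee_pos: [0.5656, 0.1857, 0.0974]
ee_rot: [0.06, 0.998, -0.0, -0.002]
wrist_force: [-12.3, -2.2, 17.5]
width: 0.0428
grip_force: 66.3
```

```bash
cat >> h.py <<'E'
def held(png=None):
    s,X=st(); p,d,P=snap('wrist',png); L=(P-s['ee_pos'])@X
    hs=cv2.cvtColor(p,cv2.COLOR_BGR2HSV); Y=(hs[...,0]>20)&(hs[...,0]<35)&(hs[...,1]>120)&(hs[...,2]>60)
    m=Y&(abs(L[...,0])<.05)&(abs(L[...,1])<.022)&(L[...,2]>-.06)&(L[...,2]<.03)
    q=L[m]; A=np.c_[q[:,0],q[:,1],np.ones(len(q))]; k=np.linalg.lstsq(A,q[:,2],rcond=None)[0]
    x0,x1=np.percentile(q[:,0],[.5,99.5]); 
    print('held tilt',np.degrees(np.arctan(k[0])).round(1),'roll',np.degrees(np.arctan(k[1])).round(1),'label x',x0.round(4),x1.round(4),'y',np.percentile(q[:,1],[1,99]).round(4),'top z at 0',k[2].round(4),len(q))
    return s,X,p,d,P,L,k
E
python3 -c "
from h import *
held('w5.png')"
```

```text
t 8.97 p [0.5656 0.1857 0.0974] yaw 173.17 z [-0.004 -0.001 -1.   ] F [-12.3  -2.2  17.5] w 0.0428 g 66.3
held tilt 5.8 roll 0.1 label x -0.0237 0.0268 y [-0.0137  0.0145] top z at 0 -0.026 9238
```

Request:
drive_tool:
  moves:
    - [-1,0,0,0.1,0]
    - [-1,0,0,0.1,0]
    - [-1,0,0,0.1,0]
    - [-1,0,0,0.05,0]
    - [-1,0,0,0,0]

```text
time_s: 9.43
ee_pos: [0.5646, 0.1858, 0.0872]
ee_rot: [0.06, 0.998, -0.001, -0.003]
wrist_force: [-17.1, -1.6, 24.3]
width: 0.0431
grip_force: 73.8
```

```bash
python3 -c "
from h import *
held('w6.png')"
```

```text
t 9.43 p [0.5646 0.1858 0.0872] yaw 173.18 z [-0.006 -0.001 -1.   ] F [-17.1  -1.6  24.3] w 0.0431 g 73.8
held tilt 19.1 roll 0.1 label x -0.0189 0.0286 y [-0.0135  0.0143] top z at 0 -0.0286 10130
```

Request:
drive_tool:
  moves:
    - [-1,0,0,0.1,0]
    - [-1,0,0,0.1,0]
    - [-1,0,0,0.05,0]
    - [-1,0,0,0,0]

```text
time_s: 9.82
ee_pos: [0.5647, 0.1857, 0.0798]
ee_rot: [0.059, 0.998, -0.001, -0.003]
wrist_force: [-17.0, -2.0, 24.5]
width: 0.0432
grip_force: 81.0
```

```bash
python3 -c "
from h import *
held('w7.png')"
```

```text
t 9.82 p [0.5647 0.1857 0.0798] yaw 173.18 z [-0.005 -0.001 -1.   ] F [-17.   -2.   24.5] w 0.0432 g 81.0
held tilt 29.2 roll 0.1 label x -0.0148 0.029 y [-0.0136  0.0143] top z at 0 -0.031 10557
```

Request:
drive_tool:
  moves:
    - [-1,0.1,0,-0.2,0]
    - [-1,0.1,0,-0.2,0]
    - [-1,0,0,0,0]
    - [-1,0,0,0,0]

```text
time_s: 10.2
ee_pos: [0.5617, 0.1869, 0.0907]
ee_rot: [0.059, 0.998, 0.0, 0.0]
wrist_force: [-0.7, -1.3, -2.8]
width: 0.043
grip_force: 77.5
```

```bash
cat >> h.py <<'E'
TX=np.array([-.993,.118,0]); N=np.array([-.4975,.059,.866]); O=np.array([.5645,.1864,.058]); SX=np.array([.86,-.102,.5])
def seatpose(png=None):
    s,X,p,d,P,L,k=held(png)
    hs=cv2.cvtColor(p,cv2.COLOR_BGR2HSV); Y=(hs[...,0]>20)&(hs[...,0]<35)&(hs[...,1]>120)&(hs[...,2]>60)
    m=Y&(abs(L[...,0])<.05)&(abs(L[...,1])<.022)&(L[...,2]>-.06)&(L[...,2]<.03); q=L[m]
    lo=(q[:,0].min(),); x=(np.percentile(q[:,0],.5)+np.percentile(q[:,0],99.5))/2; y=np.percentile(q[:,1],[1,99]).mean()
    n=np.array([k[0],k[1],-1]);n/=np.linalg.norm(n); c=np.array([x,y,k[2]+k[0]*x+k[1]*y])-.013*n
    w=s['ee_pos']+X@c; r=w-O; y_=np.cross(N,SX)
    print('centre tool',c.round(4),'world',w.round(4),'seat xyz mm',(1e3*np.array([r@SX,r@y_,r@N])).round(1))
E
python3 -c "
from h import *
seatpose('w8.png')"
```

```text
t 10.2 p [0.5617 0.1869 0.0907] yaw 173.2 z [ 0.001  0.    -1.   ] F [-0.7 -1.3 -2.8] w 0.043 g 77.5
held tilt 28.6 roll 0.0 label x -0.0152 0.0289 y [-0.0137  0.0143] top z at 0 -0.0308 10566
centre tool [ 0.0006  0.0003 -0.0157] world [0.5612 0.1873 0.1064] seat xyz mm [21.2  0.5 43.6]
```

Request:
drive_tool:
  moves:
    - [-1,0.2,-0.01,0.12,0]
    - [-1,0.2,0,0.12,0]
    - [-1,0.21,0,0.11,0]
    - [-1,-0.13,0,0.23,0]
    - [-1,0,0,0,0]
    - [-1,0,0,0,0]

```text
time_s: 10.75
ee_pos: [0.5472, 0.1883, 0.0726]
ee_rot: [0.059, 0.998, -0.0, -0.0]
wrist_force: [-0.0, -0.8, -2.7]
width: 0.043
grip_force: 77.3
```

```bash
python3 -c "
from h import *
seatpose('w9.png')
p,d,P=snap('scene','s9.png'); 
for x in orange(p,P): print(x)
cv2.imwrite('pics/s9c.png',cv2.resize(p[130:250,300:460],None,fx=5,fy=5,interpolation=cv2.INTER_CUBIC))"
```

```text
t 10.75 p [0.5472 0.1883 0.0726] yaw 173.21 z [-0.001 -0.    -1.   ] F [-0.  -0.8 -2.7] w 0.043 g 77.3
held tilt 28.6 roll 0.1 label x -0.0154 0.0289 y [-0.0137  0.0144] top z at 0 -0.0308 10640
centre tool [ 0.0005  0.0003 -0.0157] world [0.5467 0.1887 0.0883] seat xyz mm [-0.4  0.2 35.2]
(array([0.6039, 0.182 , 0.0948]), array([0.596, 0.17 , 0.085]), array([0.61 , 0.194, 0.104]), np.int32(84))
```

View pics/w9.png

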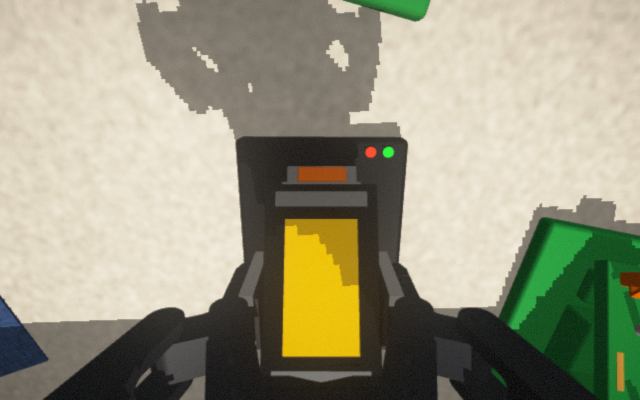

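Request:
drive_tool:
  moves:
    - [-1,-0.08,0,0.13,0]
    - [-1,-0.07,0,0.13,0]
    - [-1,-0.03,0,0.06,0]
    - [-1,-0.03,0,0.06,0]
    - [-1,0,0,0,0]
    - [-1,0,0,0,0]

```text
time_s: 11.35
ee_pos: [0.5526, 0.1878, 0.0638]
ee_rot: [0.059, 0.998, 0.0, -0.001]
wrist_force: [-11.8, 0.4, 24.7]
width: 0.0432
grip_force: 80.9
```

```bash
python3 -c "
from h import *
seatpose('w10.png')"
```

```text
t 11.35 p [0.5526 0.1878 0.0638] yaw 173.2 z [-0.002  0.    -1.   ] F [-11.8   0.4  24.7] w 0.0432 g 80.9
held tilt 28.8 roll 0.0 label x -0.0153 0.0289 y [-0.0136  0.0144] top z at 0 -0.0309 10585
centre tool [ 0.0005  0.0004 -0.0158] world [0.5521 0.1882 0.0796] seat xyz mm [-0.   0.4 24.9]
```

Request:
drive_tool:
  moves:
    - [-1,0.03,0,-0.05,0]
    - [-1,0.05,0,0.03,0]
    - [-1,0.05,0,0.03,0]
    - [-1,0,0.05,0,0]
    - [-1,-0.05,0,-0.03,0]
    - [-1,-0.05,0,-0.03,0]
    - [-1,-0.05,0,-0.03,0]
    - [-1,-0.05,0,-0.03,0]
    - [-1,0,-0.05,0,0]
    - [-1,0,-0.05,0,0]
    - [-1,0.05,0,0.03,0]
    - [-1,0.05,0,0.03,0]
    - [-1,0.05,0,0.03,0]
    - [-1,0.05,0,0.03,0]
    - [-1,0,0.05,0,0]
    - [-1,-0.05,0,-0.03,0]
    - [-1,-0.05,0,-0.03,0]
    - [-1,0,0,0,0]

```text
time_s: 12.9
ee_pos: [0.5513, 0.1878, 0.0638]
ee_rot: [0.059, 0.998, -0.0, -0.001]
wrist_force: [-9.3, 1.6, 11.4]
width: 0.0433
grip_force: 78.8
```

```bash
python3 -c "
from h import *
seatpose('w11.png')"
```

```text
t 12.9 p [0.5513 0.1878 0.0638] yaw 173.18 z [-0.003  0.    -1.   ] F [-9.3  1.6 11.4] w 0.0433 g 78.8
held tilt 28.8 roll 0.1 label x -0.0152 0.0289 y [-0.0137  0.0144] top z at 0 -0.0309 10607
centre tool [ 0.0006  0.0003 -0.0157] world [0.5508 0.1882 0.0795] seat xyz mm [-1.2  0.2 25.5]
```

Request:
drive_tool:
  moves:
    - [-1,0.2,0,-0.36,0]
    - [-1,0.2,0,-0.36,0]
    - [-1,0,0,-0.7,0]
    - [-1,0,0,-0.7,0]
    - [-1,0,0,-0.7,0]
    - [-1,0,0,-0.7,-0.97]
    - [-1,0,0,0,-0.97]
    - [-1,0,0,0,-0.97]
    - [-1,0,0,0,-0.97]
    - [-1,0,0,0,0]

```text
time_s: 13.78
ee_pos: [0.5407, 0.1891, 0.1699]
ee_rot: [-0.145, 0.989, 0.0, 0.001]
wrist_force: [0.7, -0.0, -1.6]
width: 0.0431
grip_force: 77.5
```

```bash
python3 -c "
from h import *
go(.5675,-.1057,.05,196.4)"
```

```text
t 13.78 p [0.5407 0.1891 0.1699] yaw -163.31 z [ 0.001  0.    -1.   ] F [ 0.7 -0.  -1.6] w 0.0431 g 77.5
turn 0.05 shift 1.92 -9.68 4.0
```

Request:
drive_tool:
  moves:
    - [-1,0.16,-0.8,0.05,0]
    - [-1,0.16,-0.81,0.05,0]
    - [-1,0.16,-0.81,0.05,0]
    - [-1,0.16,-0.81,0.05,0]
    - [-1,0.16,-0.81,0.05,0]
    - [-1,0.16,-0.81,0.05,0]
    - [-1,0.16,-0.81,0.05,0]
    - [-1,0.16,-0.81,0.05,0]
    - [-1,0.16,-0.81,0.05,0]
    - [-1,0.16,-0.81,0.05,0]
    - [-1,0.16,-0.8,0.05,0]
    - [-1,0.16,-0.78,0.05,0]
    - [-1,0,0,0.6,0]
    - [-1,0,0,0.6,0]
    - [-1,0,0,0.6,0]
    - [-1,0,0,0.6,0]
    - [-1,0,0,0.6,0]
    - [-1,0,0,0.4,0]
    - [-1,0,0,0,0]

```text
time_s: 15.37
ee_pos: [0.566, -0.1051, 0.0468]
ee_rot: [-0.142, 0.99, 0.001, -0.002]
wrist_force: [-0.1, 0.4, -2.9]
width: 0.0429
grip_force: 77.4
```

Request:
drive_tool:
  moves:
    - [-1,0,0,0.4,0]
    - [-1,0,0,0.4,0]
    - [-1,0,0,0.2,0]
    - [-1,0,0,0.1,0]
    - [-1,0,0,0.1,0]
    - [-1,0,0,0.1,0]
    - [-1,0,0,0.1,0]
    - [-1,0,0,0,0]

```text
time_s: 16.03
ee_pos: [0.5741, -0.1047, 0.0107]
ee_rot: [-0.143, 0.99, -0.001, 0.006]
wrist_force: [7.5, 11.2, 21.7]
width: 0.043
grip_force: 81.3
```

```bash
python3 -c "
from h import *
held('w12.png')"
```

```text
t 16.03 p [ 0.5741 -0.1047  0.0107] yaw -163.61 z [ 0.012 -0.    -1.   ] F [ 7.5 11.2 21.7] w 0.043 g 81.3
held tilt 17.2 roll 0.0 label x -0.0186 0.0292 y [-0.0137  0.0142] top z at 0 -0.0315 10464
```

Request:
drive_tool:
  moves:
    - [-1,-0.1,0,0.1,0]
    - [-1,-0.1,0,0.1,0]
    - [-1,0,0,0.1,0]
    - [-1,0,0,0,0]

```text
time_s: 16.42
ee_pos: [0.5791, -0.1034, 0.001]
ee_rot: [-0.143, 0.99, -0.001, 0.005]
wrist_force: [8.0, 7.3, 15.9]
width: 0.0429
grip_force: 82.4
```

```bash
python3 -c "
from h import *
held('w13.png')"
```

```text
t 16.42 p [ 0.5791 -0.1034  0.001 ] yaw -163.57 z [ 0.011 -0.001 -1.   ] F [ 8.   7.3 15.9] w 0.0429 g 82.4
held tilt 5.6 roll 0.0 label x -0.0215 0.0287 y [-0.0139  0.0144] top z at 0 -0.0323 10074
```

Request:
drive_tool:
  moves:
    - [1,0,0,-0.03,0]
    - [1,0,0,0,0]
    - [1,0,0,0,0]
    - [1,0,0,0,0]
    - [1,0,0,0,0]
    - [1,0,0,-0.5,0]
    - [1,0,0,-0.7,0]
    - [1,0,0,-0.7,0]
    - [1,0,0,-0.7,0]
    - [1,0,0,-0.7,0]
    - [1,0,0,-0.7,0]
    - [1,0,0,-0.7,0]
    - [1,0,0,-0.5,0]
    - [1,0,0,0,0]
    - [1,0,0,0,0]

```text
time_s: 17.72
ee_pos: [0.5737, -0.1039, 0.1551]
ee_rot: [-0.143, 0.99, -0.0, 0.001]
wrist_force: [-0.6, 0.3, -0.4]
width: 0.0856
grip_force: 0.0
```

```bash
python3 -c "
from h import *
p,d,P=snap('wrist','w14.png')
o=packs(P)
for x in o: print(x)
go(.5993,-.2057,.1,191.2)"
```

```text
(array([ 599.3, -205.6]), array([78.5, 44.8]), 11.0, np.float64(0.0283), np.int32(5677))
(array([ 577.2, -104.2]), array([78.1, 44.1]), 16.2, np.float64(0.0282), np.int32(5217))
t 17.77 p [ 0.5729 -0.1038  0.1542] yaw -163.53 z [-0.001  0.    -1.   ] F [ 0.  -0.4 -1.2] w 0.0853 g 0.0
turn 0.88 shift -0.2 -3.5 1.81
```

Request:
drive_tool:
  moves:
    - [1,0,0,0,0.89]
    - [1,-0.04,-0.7,0.3,0]
    - [1,-0.04,-0.7,0.3,0]
    - [1,-0.04,-0.7,0.3,0]
    - [1,-0.04,-0.7,0.3,0]
    - [1,-0.04,-0.7,0.3,0]
    - [1,0,0,0.6,0]
    - [1,0,0,0.6,0]
    - [1,0,0,0.6,0]
    - [1,0,0,0.6,0]
    - [1,0,0,0.6,0]
    - [1,0,0,0.4,0]
    - [1,0,0,0.1,0]
    - [1,0,0,0,0]
    - [1,0,0,0,0]

```text
time_s: 19.02
ee_pos: [0.5997, -0.2056, 0.0048]
ee_rot: [-0.097, 0.995, 0.0, -0.0]
wrist_force: [-0.1, -0.2, 0.2]
width: 0.0855
grip_force: 0.0
```

```bash
python3 -c "
from h import *
go(.5993,-.2057,.003,191.1)"
```

```text
t 19.02 p [ 0.5997 -0.2056  0.0048] yaw -168.86 z [-0.  0. -1.] F [-0.1 -0.2  0.2] w 0.0855 g 0.0
turn 0.01 shift 0.01 -0.0 0.06
```

Request:
drive_tool:
  moves:
    - [-1,0,0,0.05,0]
    - [-1,0,0,0,0]
    - [-1,0,0,0,0]
    - [-1,0,0,0,0]
    - [-1,0,0,0,0]
    - [-1,0,0,0,0]
    - [-1,0,0,-0.3,0]
    - [-1,0,0,-0.6,0]
    - [-1,0,0,-0.7,0]
    - [-1,0,0,-0.7,0]
    - [-1,0,0,-0.7,0]
    - [-1,0,0,-0.7,0]
    - [-1,0,0,-0.7,0]
    - [-1,0,0,-0.7,0]
    - [-1,0,0,-0.4,0.99]
    - [-1,0,0,0,1]
    - [-1,0,0,0,1]
    - [-1,0,0,0,0]
    - [-1,0,0,0,0]

```text
time_s: 20.6
ee_pos: [0.5993, -0.2055, 0.1685]
ee_rot: [0.058, 0.998, 0.0, -0.0]
wrist_force: [0.7, -0.6, -2.3]
width: 0.0428
grip_force: 61.8
```

```bash
python3 -c "
from h import *
seatpose('w15.png')
go(.5665,.1862,.142,173.2)"
```

```text
t 20.6 p [ 0.5993 -0.2055  0.1685] yaw 173.38 z [-0.  0. -1.] F [ 0.7 -0.6 -2.3] w 0.0428 g 61.8
held tilt -0.0 roll -0.1 label x -0.0247 0.026 y [-0.0138  0.0199] top z at 0 -0.0241 8746
centre tool [ 0.0007  0.0031 -0.0111] world [ 0.5989 -0.2023  0.1795] seat xyz mm [ 130.  -382.2   65.2]
t 20.65 p [ 0.5993 -0.2055  0.1683] yaw 173.39 z [-0.001  0.    -1.   ] F [-0.6 -0.2 -0.9] w 0.0426 g 61.8
turn 0.03 shift 2.63 12.83 0.88
```

Request:
drive_tool:
  moves:
    - [-1,0.16,0.75,0,0.03]
    - [-1,0.16,0.76,0,0]
    - [-1,0.16,0.76,0,0]
    - [-1,0.16,0.76,0,0]
    - [-1,0.16,0.76,0,0]
    - [-1,0.16,0.76,0,0]
    - [-1,0.16,0.76,0,0]
    - [-1,0.16,0.76,0,0]
    - [-1,0.16,0.76,0,0]
    - [-1,0.16,0.76,0,0]
    - [-1,0.16,0.76,0,0]
    - [-1,0.16,0.76,0,0]
    - [-1,0.16,0.76,0,0]
    - [-1,0.15,0.76,0,0]
    - [-1,0.14,0.76,0,0]
    - [-1,0.13,0.76,0.2,0]
    - [-1,0.13,0.68,0.4,0]
    - [-1,0,0,0.3,0]
    - [-1,0,0,0,0]
    - [-1,0,0,0,0]

```text
time_s: 22.32
ee_pos: [0.5673, 0.1856, 0.1406]
ee_rot: [0.06, 0.998, -0.0, -0.001]
wrist_force: [-0.2, 0.6, -1.8]
width: 0.0429
grip_force: 61.8
```

```bash
python3 -c "
from h import *
seatpose('w16.png')
go(.5665,.1862,.142,173.2)"
```

```text
t 22.32 p [0.5673 0.1856 0.1406] yaw 173.13 z [-0.002 -0.001 -1.   ] F [-0.2  0.6 -1.8] w 0.0429 g 61.8
held tilt -0.0 roll 0.1 label x -0.0248 0.0261 y [-0.0138  0.0208] top z at 0 -0.0241 8905
centre tool [ 0.0006  0.0035 -0.0111] world [0.5671 0.1892 0.1516] seat xyz mm [48.8  3.  79.9]
t 22.37 p [0.5679 0.1854 0.1412] yaw 173.07 z [-0.001 -0.    -1.   ] F [ 0.  -0.5 -1.4] w 0.0433 g 61.8
turn -0.02 shift 0.05 0.02 -0.03
```

Request:
drive_tool:
  moves:
    - [-1,0.05,0.01,0.4,0]
    - [-1,0,0,0.4,0]
    - [-1,0,0,0.3,0]
    - [-1,0,0,0.1,0]
    - [-1,0,0,0.1,0]
    - [-1,0,0,0.1,0]
    - [-1,0,0,0.1,0]
    - [-1,0,0,0.1,0]
    - [-1,0,0,0.1,0]
    - [-1,0,0,0.1,0]
    - [-1,0,0,0.1,0]
    - [-1,0,0,0.1,0]
    - [-1,0,0,0.1,0]
    - [-1,0,0,0,0]

```text
time_s: 23.53
ee_pos: [0.5637, 0.1859, 0.0794]
ee_rot: [0.061, 0.998, -0.001, -0.003]
wrist_force: [-16.5, -3.2, 21.5]
width: 0.0431
grip_force: 81.5
```

```bash
python3 -c "
from h import *
seatpose('w17.png')"
```

```text
t 23.53 p [0.5637 0.1859 0.0794] yaw 173.01 z [-0.005 -0.001 -1.   ] F [-16.5  -3.2  21.5] w 0.0431 g 81.5
held tilt 30.2 roll 0.1 label x -0.0146 0.0288 y [-0.0136  0.0144] top z at 0 -0.0303 10444
centre tool [ 0.0006  0.0003 -0.0149] world [0.5632 0.1864 0.0943] seat xyz mm [17.1 -0.2 32.1]
```

Request:
drive_tool:
  moves:
    - [-1,0.1,0,-0.2,0]
    - [-1,0.1,0,-0.2,0]
    - [-1,0.16,0,0.1,-0.02]
    - [-1,0.16,0,0.09,0]
    - [-1,0.17,0,0.1,0]
    - [-1,-0.13,0,0.23,0]
    - [-1,0,0,0,0]
    - [-1,0,0,0,0]

```text
time_s: 24.25
ee_pos: [0.5498, 0.1884, 0.0738]
ee_rot: [0.06, 0.998, -0.0, -0.001]
wrist_force: [-0.2, 0.1, -1.8]
width: 0.0427
grip_force: 78.2
```

```bash
python3 -c "
from h import *
seatpose('w18.png')"
```

```text
t 24.25 p [0.5498 0.1884 0.0738] yaw 173.14 z [-0.001 -0.    -1.   ] F [-0.2  0.1 -1.8] w 0.0427 g 78.2
held tilt 29.6 roll 0.3 label x -0.0149 0.0288 y [-0.0137  0.0145] top z at 0 -0.0301 10487
centre tool [ 0.0005  0.0003 -0.0149] world [0.5493 0.1889 0.0887] seat xyz mm [ 2.   0.7 34.3]
```

Request:
drive_tool:
  moves:
    - [-1,0.06,-0.02,0.03,0]
    - [-1,-0.08,0,0.14,0]
    - [-1,-0.08,0,0.14,0]
    - [-1,-0.04,0,0.07,0]
    - [-1,-0.04,0,0.06,0]
    - [-1,0,0,0,0]
    - [-1,0,0,0,0]

```text
time_s: 24.88
ee_pos: [0.5553, 0.1872, 0.0612]
ee_rot: [0.06, 0.998, -0.0, 0.0]
wrist_force: [-0.3, 0.5, -3.8]
width: 0.0432
grip_force: 78.2
```

```bash
python3 -c "
from h import *
seatpose('w19.png')"
```

```text
t 24.88 p [0.5553 0.1872 0.0612] yaw 173.15 z [ 0. -0. -1.] F [-0.3  0.5 -3.8] w 0.0432 g 78.2
held tilt 29.6 roll 0.1 label x -0.0148 0.0289 y [-0.0136  0.0144] top z at 0 -0.0301 10449
centre tool [ 0.0006  0.0004 -0.0148] world [0.5547 0.1876 0.076 ] seat xyz mm [ 0.5  0.1 20.5]
```

Request:
drive_tool:
  moves:
    - [-1,-0.03,0,0.06,0]
    - [-1,-0.03,0,0.06,0]
    - [-1,-0.03,0,0.06,0]
    - [-1,-0.04,0,0.06,0]
    - [-1,-0.04,0,0.06,0]
    - [-1,0,0,0,0]
    - [-1,0,0,0,0]

```text
time_s: 25.52
ee_pos: [0.5583, 0.187, 0.0556]
ee_rot: [0.06, 0.998, -0.0, -0.002]
wrist_force: [-22.2, -1.0, 37.4]
width: 0.043
grip_force: 83.3
```

```bash
python3 -c "
from h import *
seatpose('w20.png')"
```

```text
t 25.52 p [0.5583 0.187  0.0556] yaw 173.15 z [-0.003 -0.    -1.   ] F [-22.2  -1.   37.4] w 0.043 g 83.3
held tilt 30.2 roll 0.2 label x -0.0147 0.0289 y [-0.0136  0.0144] top z at 0 -0.0303 10431
centre tool [ 0.0006  0.0003 -0.0149] world [0.5578 0.1874 0.0705] seat xyz mm [ 0.4  0.2 14.2]
```

Request:
drive_tool:
  moves:
    - [-1,0.04,0,-0.07,0]
    - [-1,0.04,0,-0.07,0]
    - [-1,0.01,0,-0.02,0]
    - [-1,0,0,0,0]
    - [-1,0,0,0,0]

```text
time_s: 25.98
ee_pos: [0.5579, 0.1871, 0.0567]
ee_rot: [0.06, 0.998, 0.0, 0.0]
wrist_force: [1.4, 1.9, -9.9]
width: 0.0433
grip_force: 77.4
```

```bash
python3 -c "
from h import *
seatpose('w21.png')
p,d,P=snap('wrist')
for x in orange(p,P): print('w',x)
p,d,P=snap('scene')
for x in orange(p,P): print(x)"
```

```text
t 25.98 p [0.5579 0.1871 0.0567] yaw 173.14 z [ 0.  0. -1.] F [ 1.4  1.9 -9.9] w 0.0433 g 77.4
held tilt 29.9 roll 0.2 label x -0.0148 0.0288 y [-0.0137  0.0144] top z at 0 -0.0301 10451
centre tool [ 0.0006  0.0004 -0.0148] world [0.5574 0.1875 0.0715] seat xyz mm [ 0.5  0.2 15.3]
w (array([0.5088, 0.2216, 0.0154]), array([0.506, 0.219, 0.013]), array([0.512, 0.225, 0.017]), np.int32(111))
w (array([0.5141, 0.1928, 0.0478]), array([0.506, 0.18 , 0.028]), array([0.523, 0.206, 0.052]), np.int32(1723))
(array([0.6034, 0.1821, 0.0951]), array([0.595, 0.17 , 0.084]), array([0.609, 0.194, 0.104]), np.int32(91))
```

View pics/w21.png

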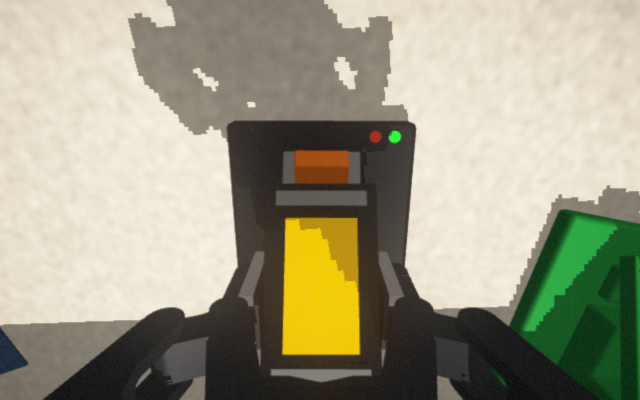

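Request:
drive_tool:
  moves:
    - [-1,0.01,0,-0.01,0]
    - [-1,0,0,0,0]
    - [-1,0,0,0,0]
    - [-1,0,0,0,0]

```text
time_s: 26.47
ee_pos: [0.5579, 0.1871, 0.0568]
ee_rot: [0.06, 0.998, 0.0, 0.001]
wrist_force: [6.1, 1.6, -18.7]
width: 0.0428
grip_force: 76.0
```

```bash
python3 -c "
from h import *
for i in range(4):
    p,d,P=snap('scene'); s,X=st(); print('tug along N',round(float(-(np.array(s['wrist_force'])@N)),1))
seatpose()"
```

```text
t 26.52 p [0.5578 0.1871 0.0568] yaw 173.15 z [ 0.001  0.    -1.   ] F [  5.9   1.4 -17.9] w 0.0431 g 76.0
tug along N 18.3
t 26.57 p [0.5579 0.1871 0.0568] yaw 173.14 z [ 0.001  0.    -1.   ] F [  6.8   1.7 -17.2] w 0.0431 g 76.0
tug along N 18.2
t 26.62 p [0.5579 0.1871 0.0568] yaw 173.14 z [ 0.001  0.    -1.   ] F [  6.5   1.2 -18.9] w 0.043 g 76.0
tug along N 19.6
t 26.67 p [0.5579 0.1871 0.0568] yaw 173.15 z [ 0.001  0.    -1.   ] F [  7.    2.1 -18.4] w 0.043 g 76.0
tug along N 19.3
t 26.67 p [0.5579 0.1871 0.0568] yaw 173.15 z [ 0.001  0.    -1.   ] F [  7.    2.1 -18.4] w 0.043 g 76.0
held tilt 29.9 roll 0.2 label x -0.0148 0.0289 y [-0.0136  0.0144] top z at 0 -0.0301 10442
centre tool [ 0.0006  0.0004 -0.0148] world [0.5573 0.1875 0.0716] seat xyz mm [ 0.5  0.3 15.4]
```

Request:
drive_tool:
  moves:
    - [-1,-0.005,0,0.01,0]
    - [-1,0,0,0,0]
    - [-1,0,0,0,0]
    - [-1,0,0,0,0]
    - [-1,0,0,0,0]
    - [-1,0,0,0,0]
    - [-1,0,0,0,0]
    - [-1,0,0,0,0]
    - [-1,0,0,0,0]
    - [-1,0,0,0,0]
    - [-1,0,0,0,0]
    - [-1,0,0,0,0]

```text
time_s: 27.72
ee_pos: [0.5579, 0.1871, 0.0568]
ee_rot: [0.06, 0.998, 0.0, 0.0]
wrist_force: [5.5, 1.8, -17.9]
width: 0.0431
grip_force: 76.7
```

Request:
drive_tool:
  moves:
    - [-1,-0.02,0,0.04,0]
    - [-1,0,0,0,0]
    - [1,0,0,0,0]
    - [1,0,0,0,0]
    - [1,0,0,0,0]
    - [1,0,0,0,0]
    - [1,0,0,0,0]
    - [1,0,0,-0.3,0]
    - [1,0,0,-0.5,0]
    - [1,0,0,-0.7,0]
    - [1,0,0,-0.7,0]
    - [1,0,0,-0.7,0]
    - [1,0,0,-0.7,0]
    - [1,0,0,-0.7,0]
    - [1,0,0,-0.7,0]
    - [1,0,0,0,0]
    - [1,0,0,0,0]

```text
time_s: 29.13
ee_pos: [0.5587, 0.1872, 0.2079]
ee_rot: [0.06, 0.998, 0.001, 0.002]
wrist_force: [-0.4, 0.0, -0.1]
width: 0.0854
grip_force: 0.0
```

```bash
python3 - <<'E'
from h import *
st(); p,d,P=snap('wrist','w22.png')
for x in orange(p,P): print('w',x)
hs=cv2.cvtColor(p,cv2.COLOR_BGR2HSV); Y=(hs[...,0]>20)&(hs[...,0]<35)&(hs[...,1]>120)&(hs[...,2]>60)&(abs(P[...,0]-.55)<.05)&(abs(P[...,1]-.187)<.03)
q=P[Y]; r=q-O; print('label seat z',(r@N).mean().round(4),'x range',(r@SX).min().round(4),(r@SX).max().round(4)); 
k=np.polyfit(r@SX,r@N,1); print('slope deg',np.degrees(np.arctan(k[0])).round(2))
p,d,P=snap('top')
for x in packs(P): print(x)
for t in('mug','palm_mike','driver_grip'):
    for o in imaging.outline_of('top',t)[:1]: print(t,np.round(o['box']),np.nanmedian(P[o['region']],0).round(3))
E
```

```text
t 29.13 p [0.5587 0.1872 0.2079] yaw 173.14 z [ 0.003  0.001 -1.   ] F [-0.4  0.  -0.1] w 0.0854 g 0.0
w (array([0.5091, 0.2217, 0.0154]), array([0.506, 0.219, 0.014]), array([0.513, 0.225, 0.017]), np.int32(44))
w (array([0.5132, 0.1928, 0.0482]), array([0.506, 0.181, 0.045]), array([0.52 , 0.205, 0.051]), np.int32(391))
w (array([0.5976, 0.1826, 0.096 ]), array([0.593, 0.171, 0.084]), array([0.61 , 0.194, 0.102]), np.int32(521))
label seat z 0.0272 x range -0.0266 0.0253
slope deg 0.03
(array([ 578.8, -102.1]), array([77.8, 44.9]), 16.6, np.float64(0.0274), np.int32(787))
mug [362. 124.  40.  57.] [ 0.77  -0.023  0.039]
palm_mike [257. 123.  40.  30.] [0.757 0.194 0.025]
driver_grip [452. 144.  24.  73.] [ 0.754 -0.22   0.021]
```

View pics/w22.png

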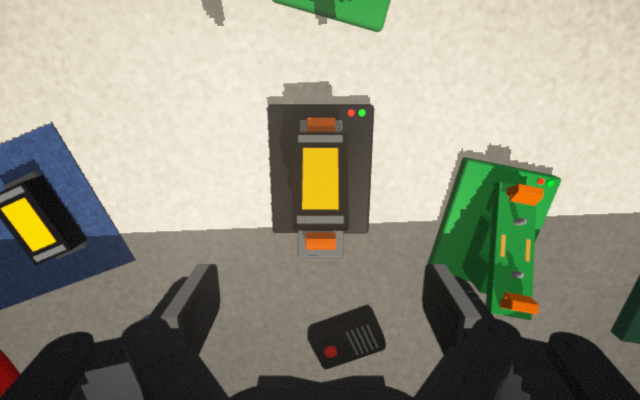

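```bash
python3 -c "
from h import *
print(manip.close_job())"
```

```text
the job is handed in; nothing more can be done
None
```

The job is handed in: the pack that lay farther from the cradle (world y about -0.21 m) fits, is latched in the grey cradle, and held a tug of about 18 N (above the 8 to 12 N named) for over a second; the other pack stayed on the pin tips and is back flat on the mat, label up. The mug, microphone and screwdriver measured unmoved, within camera error.

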